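Snap the coffee capsule shut with the capsule pliers

ROBOT

A 6-joint arm with a two-finger parallel gripper is mounted at the origin on the work surface. World frame = base frame: x ahead of the robot, y to its left, z up, the work surface at z = 0. Lengths are in m, angles in rad, forces in N, time in s.
With the tool pointing down it reaches from about 0.375 to 0.975 m from the base axis. Payload 3.8 kg.
Tool frame: the origin (TCP) lies midway between the tips of the shut fingers; the grasp point (between the pads) lies 19 mm behind it; x points along the fingers, z is the direction in which the jaws open and shut, and the axes are right-handed (so a half turn about x gives the same grasp; the last joint's range is limited). The gripper opens to 88 mm and grips with 3 to 60 N. Pads are 18 mm wide; open, the fingers measure 123 mm over their backs; the gripper's body (75 mm by 187 mm) begins 45 mm behind the grasp point.
Start: joints at [1.094, 0.264, 1.604, -0, 1.274, -0.037], TCP at [0.287, 0.611, 0.239] pointing down, gripper open.
Joint ranges: [-2.63, 2.63], [-0.94, 2.18], [0.31, 2.57], [-1.31, 4.45], [0, 2.66], [-2.55, 2.55]. Speed limits (rad/s): [2.57, 2.57, 3.14, 3.14, 3.14, 3.14].

INTERFACE

Orientations are given as a 3x3 rotation matrix whose columns are the frame's x, y, z axes.
In Python, from bench import bot, eyes gives the robot as it stands.
- The arm moves only by the tool move_arm, never from a script. Its argument "motion" is a list of rows, each a list of 7 numbers: the shift along the world's x, y, z in cm, then the turn, a rotation vector about the world's x, y, z in rad, then the finger opening in cm, from 0 to 8.81. A call has 1 to 12 rows; each row is the pose to reach, as a shift and turn from the pose measured when the call began; what a row does not reach only later rows make up. A row lasts 1/12 s, in which the tool goes at most 41.7 mm and 7.16 degrees, less where a joint would pass 70% of its speed; a pose out of reach is approached as far as the arm can. A call with a gripper value outside its range is refused whole. The fingers move at their own pace and stop on an object; "force" is the grip in N (left out, the last holds). Time passes only in rows, so rows that repeat a pose let the fingers close. It gives the time, the measured TCP pose, the force and the opening at its end, in the units of the state.
- bot.observe(): the state, without advancing time (a new reading comes with each control period).
- eyes.grab_frame(name): name is "side" or "top" or "wrist"; returns a dict with "frame" (400x640x3 uint8, red, green, blue), "fx", "fy", "cx", "cy" (pixels), "world_from_camera" (4x4, takes a point from camera to world coordinates). Camera axes: x right, y down, z forward; pixel columns grow to the right and rows downward; lengths in m; the calibration is good to about 2 mm. The wrist camera is an equidistant fisheye: a pixel r from the principal point sees the ray r / f radians off the axis. A picture is of the moment at which its call begins. There is no depth.
- bot.sign_off(): hands the job in, once; it reports no verdict.
The state is a dict: "time_s": time; "q": joint angles; "joint_velocities": joint speeds; "effort": joint torques, N m; "tcp_pos": TCP position; "ee_rot": TCP orientation; "contact_force": force on the tool from outside, world axes, zero at the start; "wrist_torque": the same for the moment, N m; "gripper_width": finger opening in m.
Only numpy, scipy, OpenCV 4.12 (cv2) and the standard library are available. Lean on these libraries where they do the work, as an engineer would, in place of code of your own. Each camera call takes 0.05 s, during which the arm holds its last target.

TASK

A refillable coffee capsule sits in the jaws of the hinged capsule pliers, which are held in their stand. Press the padded upper handle of these pliers down until the capsule's snap lid clicks fully home, then let the handle spring back open. Leave the nutcracker pliers, which have empty jaws and ball-ended handles, unpressed.

Things in the scene. Friction and masses are not known exactly. Their poses are not given: they have to be found in the camera images.
- press_pad (a point): Where to press: top centre of the black rubber pad (45 x 36 mm) on the free end of the capsule pliers' upper handle. Open, it is 147 mm above the table, the handle rising to it at 15 degrees from the hinge 179 mm away; closed, it is 97 mm up and 11 mm farther out from the hinge, handle level. When open the point's x axis is level and points from the pad to the hinge; z is up.
- press_arm (a joint): Upper handle of the steel capsule pliers, rad: 0 open, 0.27 lid home, hard stop 0.28; a spring reopens it. The lower handle is fixed in a dark stand 200 x 75 mm; hinge at the end away from the pad. A round capsule 37 mm wide shows on both sides of the narrow upper lever. Pushing the pad takes 1 to 3 N, then 5 to 8 N from about 0.17 rad on.
- capsule_lid (a joint): How far the black snap lid (37 mm wide) has gone down into the capsule, m: 0 to 0.0015 (raised) at the start, 0.006 fully home. It moves only when the pliers' jaw pushes it with about 12 N, and stays where it is left.
- cracker_arm (a joint): Upper handle of the nutcracker pliers, rad: 0 sprung open, 0.28 shut. Similar stand (200 x 60 mm), but empty toothed jaws and shorter handles ending in wooden balls (28 and 24 mm). Not to be pressed. Either pliers may stand on the left or the right, at least 260 mm apart between centres.
Things that resemble listed ones, but are neither listed nor needed, are in the scene too. What is shaped like the part that bears press_pad but purple is not meant.

How it is judged:
On the way:
1. the capsule pliers are pressed closed and the snap lid goes home (value of joint press_arm above 0.22 rad and value of joint capsule_lid above 0.0045 m), for 0.05 s.
At the end, for the whole second after the job is handed in: The snap lid is down in the capsule (at least 4.5 of its 6 mm), the capsule pliers have been let go and have sprung open (under 0.08 rad), and the nutcracker is open (under 0.08 rad) (value of joint capsule_lid above 0.0045 m and value of joint each of press_arm, cracker_arm below 0.08 rad); the robot touches nothing.
It fails at once if the nutcracker pliers are pressed (more than 0.1 rad) (value of joint cracker_arm above 0.1 rad).
It also fails if it takes over 32 s, if anything falls off the work surface, if the arm or the gripper's body presses on something with over 40 N, if the wrist force passes 120 N, or if a joint passes its speed limit or range.

## Working session

There is one attempt and no reset: what is moved stays moved. The work goes in short steps, Python scripts to look and compute and a tool call to move; the robot and the scene stay as the last step left them, time stands still between calls to the robot, and variables do not carry over. Pictures are saved under pics/ and viewed, and the job is handed in when it is done.

Besides the shell and the picture viewer there is one more tool, called after "Call:" in YAML: its name, and indented under it one key for each argument. move_arm: Moves the arm, as the interface text tells. Its arguments: {"type":"object","properties":{"motion":{"type":"array"},"force":{"type":"number"}},"required":["motion"]}

```bash
mkdir -p pics
python3 - <<'E'
from bench import bot, eyes
import cv2,json,numpy as np
c={}
for n in ["side","top"]:
    g=eyes.grab_frame(n); cv2.imwrite(f"pics/{n}0.png",g["frame"][:,:,::-1])
    c[n]={k:np.array(g[k]).tolist() for k in ["fx","fy","cx","cy","world_from_camera"]}
json.dump(c,open("cal.json","w"))
print(np.round(c["side"]["world_from_camera"],3),np.round(c["top"]["world_from_camera"],3),c["top"]["fx"],c["side"]["fx"])
s=bot.observe();print(s["time_s"],s["tcp_pos"],s["ee_rot"])
E
```

```text
[[ 0.991 -0.089  0.101  0.443]
 [-0.133 -0.563  0.816 -0.768]
 [-0.016 -0.822 -0.569  0.591]
 [ 0.     0.     0.     1.   ]] [[-0.028 -0.995  0.093  0.413]
 [-0.999  0.026 -0.021 -0.08 ]
 [ 0.019 -0.094 -0.995  1.212]
 [ 0.     0.     0.     1.   ]] 458.52168295647317 372.25491745607025
0.1 [0.28712145 0.6102099  0.23755589] [[-8.75255343e-04 -9.04837031e-01  4.25757185e-01]
 [-1.74729841e-03  4.25758082e-01  9.04835346e-01]
 [-9.99998090e-01  4.80371204e-05 -1.95366734e-03]]
```

View pics/top0.png

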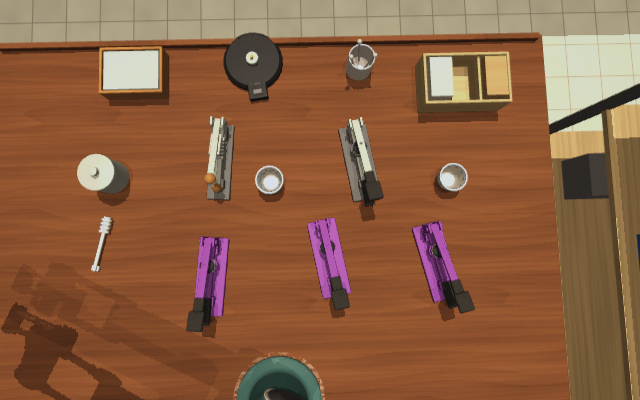

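View pics/side0.png

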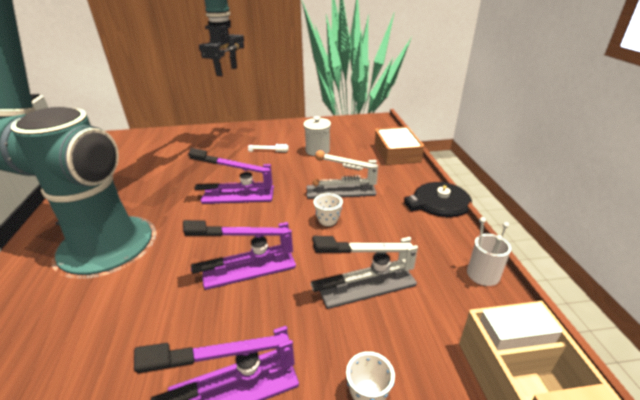

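The steel capsule pliers, with their black pad, are at about (372,188) in top and (325,244) in side. The nutcracker is at about (218,160) in top. The purple ones are decoys. I'll zoom in on the pad.

Run:
```python
import cv2,numpy as np
a=cv2.imread("pics/top0.png")[105:215,320:410]; b=cv2.imread("pics/side0.png")[220:310,300:430]
cv2.imwrite("pics/topz.png",cv2.resize(a,None,fx=5.4,fy=5.4,interpolation=cv2.INTER_CUBIC))
cv2.imwrite("pics/sidez.png",cv2.resize(b,None,fx=6,fy=6,interpolation=cv2.INTER_CUBIC))
```

```text
(no output)
```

View pics/topz.png

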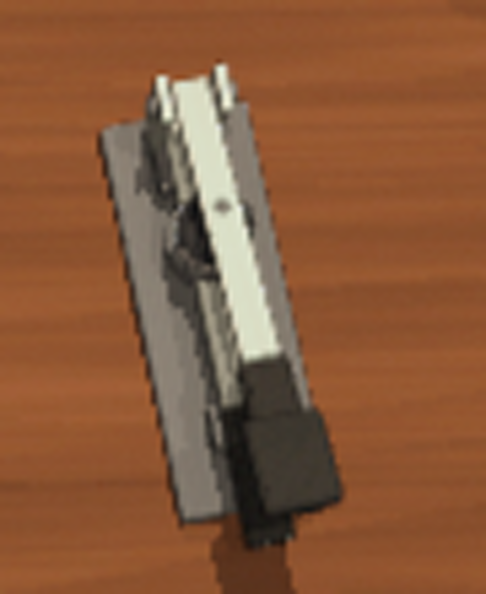

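View pics/sidez.png

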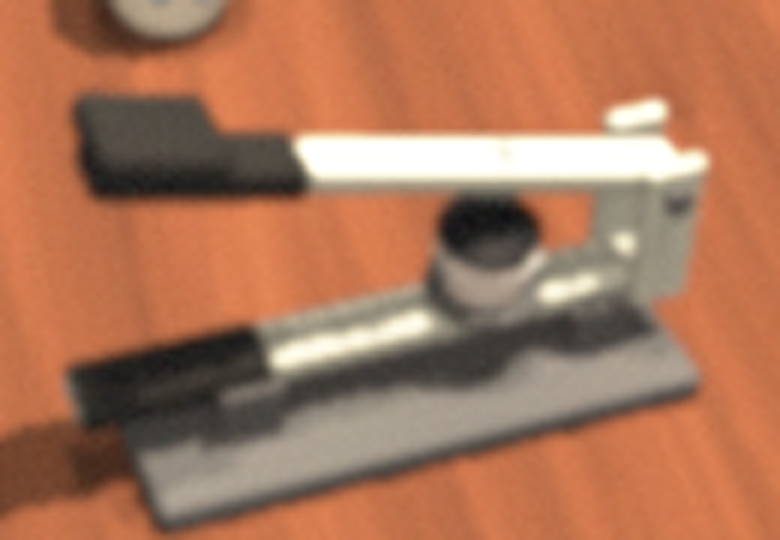

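```bash
cat > h.py <<'E'
import json,numpy as np
C=json.load(open("cal.json"))
def ray(n,u,v):
    c=C[n];T=np.array(c["world_from_camera"]);d=T[:3,:3]@np.array([(u-c["cx"])/c["fx"],(v-c["cy"])/c["fy"],1]);return T[:3,3],d
def atz(n,u,v,z):
    o,d=ray(n,u,v);return o+d*(z-o[2])/d[2]
E
python3 - <<'E'
from h import *
np.set_printoptions(precision=4,suppress=True)
print("pad",atz("top",374.4,190,.147),atz("side",324.7,243.8,.147))
for p in [(247,420),(320,408),(342,495),(268,513)]: print(atz("top",320+p[0]/5.4,105+p[1]/5.4,.147))
print("hinge",atz("top",355.7,120.7,.105))
# base corners
for p in [(102,130),(182,522),(245,105)]: print("base",atz("top",320+p[0]/5.4,105+p[1]/5.4,.01))
for p in [(208,178),(218,185)]: print("cracker",atz("top",*p,.12))
E
```

```text
pad [ 0.5124 -0.2432  0.147 ] [ 0.512  -0.2547  0.147 ]
[ 0.53   -0.2236  0.147 ]
[ 0.5344 -0.2555  0.147 ]
[ 0.4962 -0.2635  0.147 ]
[ 0.4893 -0.2311  0.147 ]
hinge [ 0.6892 -0.2104  0.105 ]
base [ 0.6912 -0.1757  0.01  ]
base [ 0.4959 -0.2083  0.01  ]
base [ 0.7021 -0.2471  0.01  ]
cracker [0.5543 0.1501 0.12  ]
cracker [0.5369 0.1264 0.12  ]
```

Call:
move_arm:
  motion:
    - [22.5,-85.3,0,0,0,-0.94,0]
    - [22.5,-85.3,0,0,0,-0.94,0]
    - [22.5,-85.3,0,0,0,-0.94,0]
    - [22.5,-85.3,0,0,0,-0.94,0]
    - [22.5,-85.3,0,0,0,-0.94,0]
    - [22.5,-85.3,0,0,0,-0.94,0]
    - [22.5,-85.3,0,0,0,-0.94,0]
    - [22.5,-85.3,0,0,0,-0.94,0]
    - [22.5,-85.3,0,0,0,-0.94,0]
    - [22.5,-85.3,0,0,0,-0.94,0]
    - [22.5,-85.3,0,0,0,-0.94,0]
    - [22.5,-85.3,0,0,0,-0.94,0]

```text
time_s: 1.1
tcp_pos: [0.4144, 0.1253, 0.2378]
ee_rot: [[-0.002, -0.19, 0.982], [-0.0, 0.982, 0.19], [-1.0, 0.0, -0.002]]
contact_force: [0.9, 1.0, 0.3]
gripper_width: 0.0103
```

Call:
move_arm:
  motion:
    - [9.8,-36.8,0,0,0,0,0]
    - [9.8,-36.8,0,0,0,0,0]
    - [9.8,-36.8,0,0,0,0,0]
    - [9.8,-36.8,0,0,0,0,0]
    - [9.8,-36.8,0,0,0,0,0]
    - [9.8,-36.8,0,0,0,0,0]
    - [9.8,-36.8,0,0,0,0,0]
    - [9.8,-36.8,0,0,0,0,0]
    - [9.8,-36.8,0,0,0,0,0]
    - [9.8,-36.8,0,0,0,0,0]
    - [9.8,-36.8,-4,0,0,0,0]
    - [9.8,-36.8,-6.5,0,0,0,0]

```text
time_s: 2.1
tcp_pos: [0.5125, -0.2438, 0.1717]
ee_rot: [[-0.001, -0.188, 0.982], [-0.0, 0.982, 0.188], [-1.0, -0.0, -0.001]]
contact_force: [-0.7, 0.1, -0.5]
gripper_width: 0.0004
```

Run:
```python
from bench import bot, eyes
import cv2
for n in ["side","wrist"]:
    g=eyes.grab_frame(n); f=g["frame"][:,:,::-1]
    if n=="side": f=cv2.resize(f[150:330,220:460],None,fx=3,fy=3)
    cv2.imwrite(f"pics/{n}1.png",f)
s=bot.observe();print(s["tcp_pos"],s["contact_force"],s["gripper_width"])
```

```text
[ 0.5083649  -0.24072002  0.1671344 ] [ 0.02382436  0.20212838 -0.26236492] 0.00043786003065985095
```

View pics/side1.png

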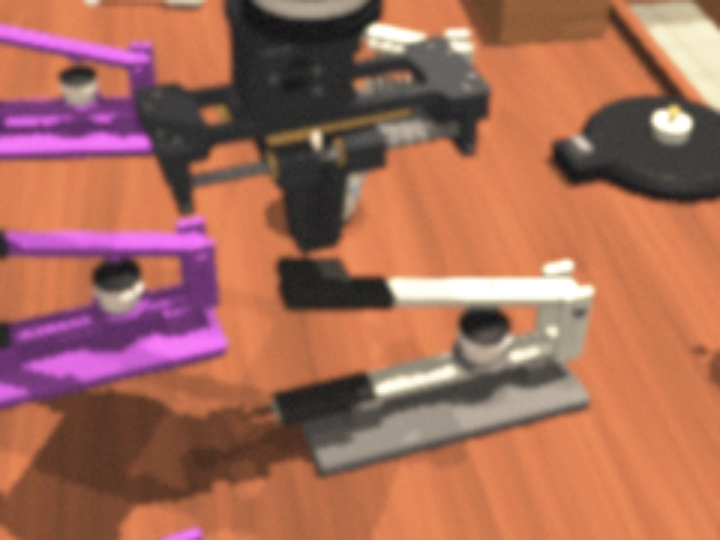

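View pics/wrist1.png

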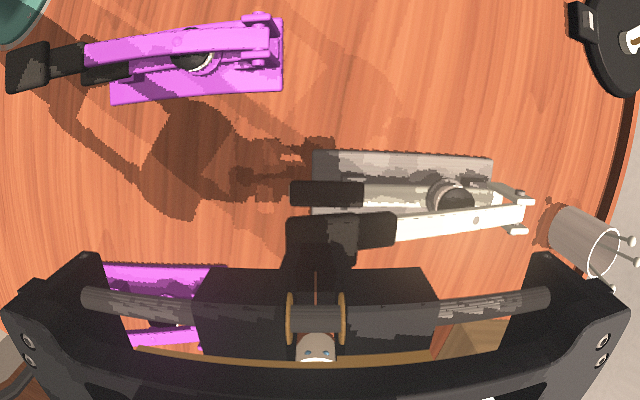

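Call:
move_arm:
  motion:
    - [0.2,-0.2,-0.8,0,0,0,0]
    - [0.2,-0.2,-1.6,0,0,0,0]
    - [0.1,-0.2,-2.2,0,0,0,0]
    - [0,-0.2,-2.8,0,0,0,0]
    - [-0.2,-0.3,-3.4,0,0,0,0]
    - [-0.3,-0.3,-4.0,0,0,0,0]
    - [-0.4,-0.3,-4.5,0,0,0,0]
    - [-0.5,-0.4,-5.0,0,0,0,0]
    - [-0.6,-0.4,-5.4,0,0,0,0]
    - [-0.6,-0.4,-5.8,0,0,0,0]
    - [-0.7,-0.4,-6.2,0,0,0,0]
    - [-0.7,-0.4,-6.4,0,0,0,0]

```text
time_s: 3.2
tcp_pos: [0.5015, -0.245, 0.1034]
ee_rot: [[-0.011, -0.19, 0.982], [0.005, 0.982, 0.19], [-1.0, 0.007, -0.01]]
contact_force: [-1.5, 0.7, 6.1]
gripper_width: 0.0006
```

Run:
```python
from bench import bot, eyes
import cv2
for n in ["side"]:
    g=eyes.grab_frame(n); f=g["frame"][:,:,::-1]
    if n=="side": f=cv2.resize(f[180:330,260:460],None,fx=4,fy=4)[:600]
    cv2.imwrite(f"pics/{n}2.png",f)
s=bot.observe();print(s["tcp_pos"],s["contact_force"],s["gripper_width"])
```

```text
[ 0.50144398 -0.24498341  0.10316859] [-0.73570901  0.65199107  5.69713424] 0.000848656174502839
```

View pics/side2.png

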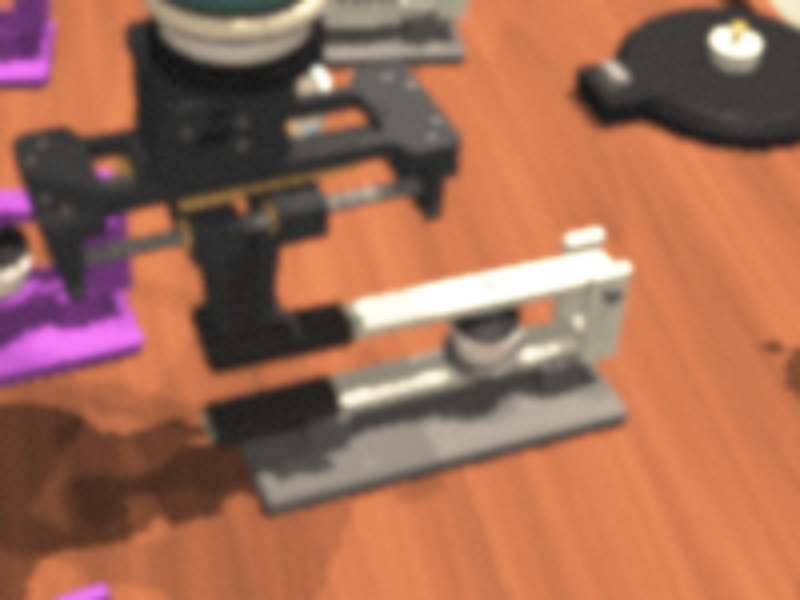

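The finger is on the pad (about (235,345) in this crop) at z≈0.103 with 6 N, so the lid is being pushed. I'll keep going to the hard stop.

Call:
move_arm:
  motion:
    - [0,0,-0.3,0,0,0,0]
    - [-0.1,0,-0.6,0,0,0,0]
    - [-0.1,0,-0.8,0,0,0,0]
    - [-0.1,0,-0.9,0,0,0,0]
    - [-0.1,0,-0.9,0,0,0,0]

```text
time_s: 3.67
tcp_pos: [0.5009, -0.2453, 0.0954]
ee_rot: [[-0.011, -0.19, 0.982], [0.004, 0.982, 0.19], [-1.0, 0.006, -0.01]]
contact_force: [-3.1, 1.8, 8.8]
gripper_width: 0.0006
```

Call:
move_arm:
  motion:
    - [0,0,-0.3,0,0,0,0]
    - [0,0,-0.4,0,0,0,0]
    - [0,0,-0.4,0,0,0,0]

```text
time_s: 3.92
tcp_pos: [0.5009, -0.2454, 0.0945]
ee_rot: [[-0.011, -0.19, 0.982], [0.004, 0.982, 0.19], [-1.0, 0.006, -0.01]]
contact_force: [-8.3, 4.7, 20.9]
gripper_width: 0.0008
```

Run:
```python
from bench import bot, eyes
import cv2
g=eyes.grab_frame("side"); f=g["frame"][:,:,::-1]
cv2.imwrite("pics/side3.png",cv2.resize(f[180:330,260:460],None,fx=4,fy=4))
s=bot.observe();print(s["tcp_pos"],s["contact_force"])
```

```text
[ 0.50087565 -0.24539198  0.09451637] [-8.75780946  4.53816841 21.11057707]
```

View pics/side3.png

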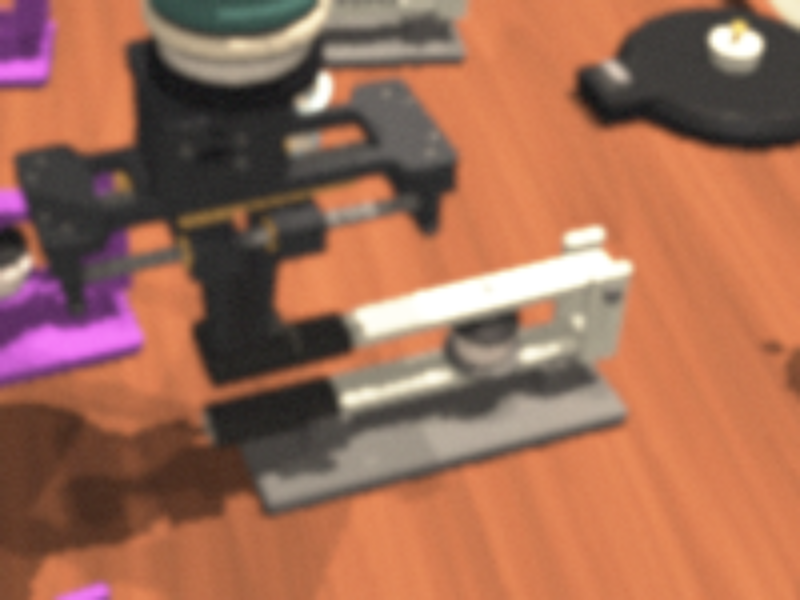

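The handle is level, and the force rose steeply from 9 to 21 N over about 1 mm, so it is on the hard stop. Now I'll release it, following the arc back up.

Call:
move_arm:
  motion:
    - [0.1,0,0.8,0,0,0,0]
    - [0.4,0.1,1.8,0,0,0,0]
    - [0.7,0.1,2.8,0,0,0,0]
    - [0.9,0.2,3.8,0,0,0,0]
    - [1.1,0.2,4.8,0,0,0,0]
    - [1.1,0.2,6.0,0,0,0,0]
    - [1.1,0.2,8.0,0,0,0,0]
    - [1.1,0.2,11.0,0,0,0,0]
    - [1.1,0.2,14.0,0,0,0,0]
    - [1.1,0.2,15.0,0,0,0,0]
    - [1.1,0.2,15.0,0,0,0,0]
    - [1.1,0.2,15.0,0,0,0,0]

```text
time_s: 4.97
tcp_pos: [0.5119, -0.2434, 0.2446]
ee_rot: [[-0.011, -0.19, 0.982], [0.004, 0.982, 0.19], [-1.0, 0.006, -0.01]]
contact_force: [0.5, -0.5, -1.0]
gripper_width: 0.0006
```

Run:
```python
from bench import bot, eyes
import cv2
g=eyes.grab_frame("side"); f=g["frame"][:,:,::-1]
cv2.imwrite("pics/side4.png",cv2.resize(f[130:330,260:460],None,fx=3,fy=3))
a=cv2.resize(f[220:310,300:430],None,fx=6,fy=6,interpolation=cv2.INTER_CUBIC);cv2.imwrite("pics/side4z.png",a)
s=bot.observe();print(s["tcp_pos"],s["contact_force"],s["joint_velocities"])
```

```text
[ 0.51115148 -0.24299937  0.24311111] [-0.15997484 -0.04447616 -0.0890819 ] [-0.00226467  0.01572664  0.02567749 -0.00098215 -0.0012943  -0.00115562]
```

View pics/side4.png

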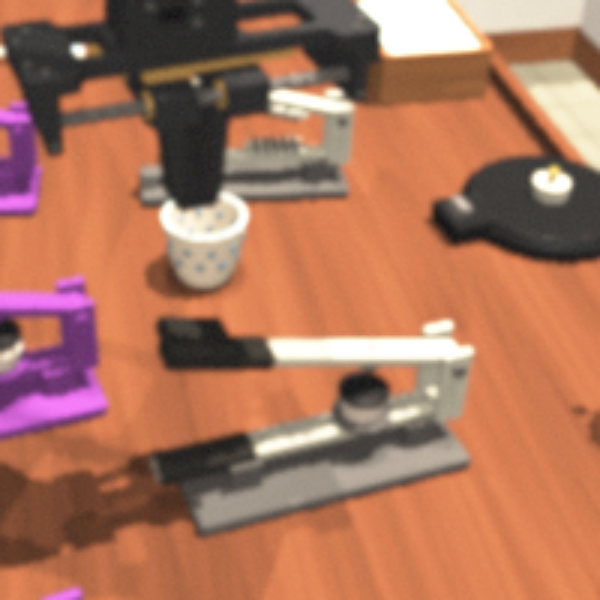

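View pics/side4z.png

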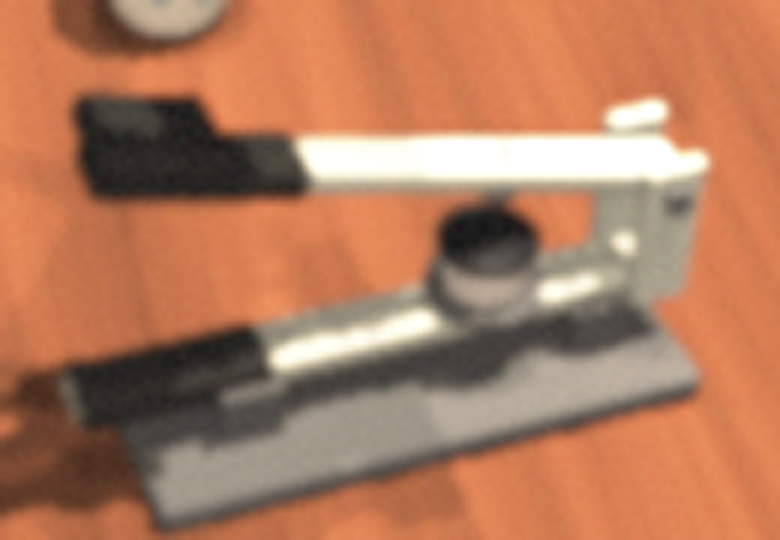

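The handle is back at its original pixel position. The lid's top edge has dropped about 2.3 px, which is roughly 5–6 mm. The gripper is clear.

```bash
python3 -c "
from bench import bot
print(bot.sign_off())"
```

```text
the job is handed in; nothing more can be done
None
```

I pressed the padded upper handle of the steel capsule pliers down with the closed fingers until it hit its hard stop, then let it spring back open. The job was handed in at about 5 s.

- **Press:** the pad went down to about 0.095 m above the table. The upward force rose from 9 to 21 N over the last millimetre, which I took as the hard stop.
- **Lid:** in the side image its top edge sits about 5–6 mm lower than before, which matches fully home. This comes from pixel positions; I had no direct reading of the lid joint.
- **Handle and gripper:** the handle is back at its original open position. The gripper is about 10 cm above the pad, with contact force near zero.
- **Nutcracker:** I never touched it. It looks unmoved in the last side picture, though the gripper hid part of it.
- **Disagreement:** the side camera put the pad about 1 cm off in y compared with the top camera. I used the top value, and the finger landed on the pad.

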